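# Close up the wash-up strainer

### The arm

A 6-joint arm with a two-finger parallel gripper is mounted at the origin on a cart in front of the work surface, level with it; the furniture and walls round the work are solid. World frame = base frame: x ahead of the robot, y to its left, z up, the work surface at z = 0. Lengths are in m, angles in rad, forces in N, time in s.
With the tool pointing down it reaches from about 0.35 to 0.875 m from the base axis. Payload 4.2 kg.
Tool frame: the origin (TCP) lies on the front face of the gripper's body, between the roots of the fingers; the fingertips stand 70 mm ahead of it and the grasp point (between the pads) lies 51 mm ahead of it (arm.tcp_to_tips is the distance from the TCP to the fingertips, in m); z points along the fingers, y is the line along which they close (so a half turn about z gives the same grasp; the last joint's range is limited). The gripper opens to 87 mm and grips with 3 to 60 N. Pads are 19 mm wide; open, the fingers measure 117 mm over their backs; the gripper's body (75 mm by 190 mm) begins 51 mm behind the grasp point.
Start: joints at [1.585, 0.385, 0.008, 0, -1.194, -0.259], TCP at [0.151, 0.606, 0.292] pointing down, gripper open.
Joint ranges: [-3.14, 3.14], [-1.21, 2.06], [-1.07, 1.41], [-3.16, 2.05], [-2.99, -0.16], [-3.1, 3.1]. Speed limits (rad/s): [2.79, 2.79, 3.14, 3.14, 3.14, 3.14].

### API

Orientations are given as a unit quaternion [x, y, z, w].
In Python, from station import arm gives the robot as it stands.
- The arm moves only by the tool carry_out, never from a script. Its argument "deltas" is a list of rows, each a list of 3 entries, a list of its own where there are three numbers: the turn, a rotation vector about the tool's x, y, z in rad, then the shift along the tool's x, y, z in m, then the closure in counts, from 0 (fully open) to 255 (shut). A call has 1 to 10 rows; each row is the pose to reach, as a shift and turn from the pose commanded when the call began, along the tool's axes at that moment; what a row does not reach only later rows make up. A row lasts 1/10 s, in which the tool goes at most 50 mm and 8.59 degrees, less where a joint would pass 70% of its speed; a pose out of reach is approached as far as the arm can. A call with a gripper value outside its range is refused whole. The fingers move at their own pace and stop on an object; "squeeze" is the grip in N (left out, the last holds). Time passes only in rows, so rows that repeat a pose let the fingers close. It gives the time, the measured TCP pose, the force, the opening and the grip force at its end, in the units of the state.
- arm.state(): the state, without advancing time (a new reading comes with each control period).
- arm.camera(name): name is "scene" or "top" or "wrist"; returns the picture (400x640x3 uint8, red, green, blue); there is no depth.
- arm.camera_model(name): a dict with "fx", "fy", "cx", "cy" (pixels), "k1" (the pictures are not rectified: a ray, as slopes to the right and down, at radius r is drawn at 1 + k1 r^2 times it, then the intrinsics apply), "cam_to_world" (4x4, takes a point from camera to world coordinates). Camera axes: x right, y down, z forward; pixel columns grow to the right and rows downward; lengths in m; the calibration is good to about 2 mm. A picture is of the moment at which its call begins: read the wrist's pose just before it. camera_model takes no time and is no camera call; for the wrist camera it gives the pose at the moment of the call.
- arm.finish_job(): hands the job in; it is judged then, once.
Trained networks look in the newest picture that a camera, given by its name, has taken for a name from the list of things; names that differ only in an ending like _2 or _b are one class to them, and where a whole thing is asked for, a point or a joint stands for the part that bears it (a point fixed in the world has none). Each returns a list of dicts, best first, with "score" (0 to 1); they miss things now and then, are a little off and sometimes report something else, mostly with a low value. They report only what shows in the picture. A call takes as long as a camera call. They do not tell look-alikes from the thing itself.
- arm.spot_in(target, camera): "position" ([row, column] in pixels, amid what is visible of it).
- arm.trace(target, camera): "pixels" (400x640 bool, what is visible of it) and "position" ([row, column] in pixels, amid what is visible of it).
- arm.tip_of(target, camera): "position" ([row, column] in pixels: a listed point, or the origin of a listed thing).
The state is a dict: "t": time; "joints": joint angles; "qvel": joint speeds; "joint_torque": joint torques, N m; "position": TCP position; "ee_rot": TCP orientation; "wrist_force": force on the tool from outside, world axes, zero at the start; "ft_torque": the same for the moment, N m; "width": finger opening in m; "grip_force": force on a finger pad.
Only numpy, scipy, OpenCV 4.12 (cv2) and the standard library are available. Lean on these libraries where they do the work, as an engineer would, in place of code of your own. Each camera call takes 0.05 s, during which the arm holds its last target. There are 200 camera calls.

### The job

Reassemble the water strainer standing on the table: swing its hold-down arm right out to its stop, lay the mesh screen flat on the housing's rim and then the plain cover plate (bolt-head side up) on the screen, each lined up flush with the housing all round. Finally swing the arm back over the cover until it meets its stop post. Leave the marker, the brass elbow and the roll of tape where they are.

Things in the scene. Friction and masses are not known exactly. Their poses are not given: they have to be found in the camera images.
- housing: fixed open aluminium trough 100 (x) x 56 (y) mm, rim 36 mm up, walls 8 mm, on a dark foot plate 176 x 78 x 6 mm; brass unions stick 8 mm out of both long sides, 18 mm off centre toward -x. Origin: under the trough centre, at table height; x runs along it toward the arm pivot post. A thin stop post 67 mm high stands 61 mm from the centre toward -x, on the arm's -y side
- housing_rim (a point): centre of the housing's rim opening, at rim height (36 mm above the table); axes as housing
- hold_arm (a joint): angle of the flat steel hold-down arm about its upright pivot (rad): 0 = over the trough's centre line against the stop post, 1.7 = fully swung out toward the housing's +y side, at the stop; clockwise from above as it opens. It stays where it is left (about 1.2 N at the knob)
- clamp_knob (a point): middle of the arm's upright black knob, 18 mm diameter, 26 mm tall (70 to 96 mm above the table), 100 mm from the pivot axis; the arm below it is 128 mm long, 16 mm wide, its underside 59 mm and top 67 mm above the table, so it clears the seated cover by 3 mm
- clamp_pivot (a point): point on the arm's upright pivot axis, 63 mm above the table, 64 mm from the housing's centre toward its +x
- screen: loose strainer screen: flat steel frame 100 (x) x 56 (y) x 8 mm with wire mesh, same outline as the housing. Origin: centre of its underside, z up
- cover: loose solid aluminium cover plate 100 (x) x 56 (y) x 12 mm with four small dark bolt-head discs on top. Origin: centre of its underside, z up
- marker: loose white and black marker pen 135 (along its y) x 18 mm, a bystander; origin under its centre
- brass_elbow: loose brass pipe elbow 44 x 44 x 28 mm, a bystander; origin under its centre
- ptfe_tape: loose roll of thread tape, 54 mm diameter, 14 mm high, a bystander; origin under its centre
There are look-alikes about, which are no part of the job. Of the things that look like the cover, the smallest one is meant.

How it is judged:
On the way, in this order (a step that is already met when the one before it is completed fails the run):
1. the arm is swung out to its stop (value of joint hold_arm above 1.6 rad), for 0.1 s.
2. the screen lies flush on the rim, let go, with the cover not yet on it (horizontal distance between screen and housing_rim below 0.005 m and angle between the x axis of screen and the x axis of housing, either way round below 0.08 rad and z of screen in the frame of housing_rim between -0.003 and 0.003 m and angle between screen's own z axis and vertical below 0.06 rad and contact force between screen and the fingers below 0.1 N and linear speed of screen below 0.02 m/s), for 0.2 s.
3. the cover lies flush on the screen, let go, arm still out (horizontal distance between each of screen, cover and housing_rim below 0.005 m and angle between the x axis of each of screen, cover and the x axis of housing, either way round below 0.08 rad and z of screen in the frame of housing_rim between -0.003 and 0.003 m and angle between each of screen, cover's own z axis and vertical below 0.06 rad and z of cover in the frame of housing_rim between 0.005 and 0.011 m and contact force between cover and the fingers below 0.1 N and linear speed of cover below 0.02 m/s and value of joint hold_arm above 1 rad), for 0.2 s.
4. the arm is back over the cover against its stop (value of joint hold_arm below 0.08 rad and horizontal distance between cover and housing_rim below 0.005 m and angle between the x axis of cover and the x axis of housing, either way round below 0.08 rad and z of cover in the frame of housing_rim between 0.005 and 0.011 m and angle between cover's own z axis and vertical below 0.06 rad), for 0.1 s.
At the end, for the whole second after the job is handed in: Screen flat on the rim, cover flat on the screen (heights within 3 mm, tilt under 0.06 rad, bolt heads up), each centred on the housing within 5 mm and parallel within 0.08 rad; arm back over the cover within 0.08 rad of its stop; screen and cover at rest (all of step 4 and horizontal distance between screen and housing_rim below 0.005 m and angle between the x axis of screen and the x axis of housing, either way round below 0.08 rad and z of screen in the frame of housing_rim between -0.003 and 0.003 m and angle between screen's own z axis and vertical below 0.06 rad and linear speed of each of screen, cover below 0.02 m/s); the robot touches nothing.
It fails at once if the marker, the brass elbow or the roll of tape is moved more than 30 mm (distance of any of marker, brass_elbow, ptfe_tape from where it was at the start of the episode above 0.03 m).
It also fails if it takes over 72 s, if anything falls off the work surface, if the arm or the gripper's body presses on something with over 40 N, if the wrist force passes 120 N, or if a joint passes its speed limit or range.

## Working session

There is one attempt and no reset: what is moved stays moved. The work goes in short steps, Python scripts to look and compute and a tool call to move; the robot and the scene stay as the last step left them, time stands still between calls to the robot, and variables do not carry over. Pictures are saved under pics/ and viewed, at most 12 in all, crops included, and the job is handed in when it is done.

Besides the shell and the picture viewer there is one more tool, called as a command line: name --argument value ..., lists and objects as JSON in quotes. carry_out: Moves the arm, as the interface text tells. Its arguments: {"type":"object","properties":{"deltas":{"type":"array"},"squeeze":{"type":"number"}},"required":["deltas"]}

```bash
ls; mkdir -p pics; cat > h.py <<'E'
import numpy as np, cv2
from station import arm
from scipy.spatial.transform import Rotation as R
def ray(m,rc):
    u=np.array([(rc[1]-m['cx'])/m['fx'],(rc[0]-m['cy'])/m['fy']])
    p=u.copy()
    for _ in range(20): p=u/(1+m['k1']*(p@p))
    T=np.array(m['cam_to_world']); return T[:3,3],T[:3,:3]@np.array([p[0],p[1],1])
def at_z(m,rc,z):
    o,d=ray(m,rc); return o+d*(z-o[2])/d[2]
def proj(m,P):
    T=np.array(m['cam_to_world']); c=T[:3,:3].T@(np.array(P)-T[:3,3]); p=c[:2]/c[2]
    p=p*(1+m['k1']*(p@p)); return [m['fy']*p[1]+m['cy'],m['fx']*p[0]+m['cx']]
def save(n,im): cv2.imwrite('pics/'+n,im[:,:,::-1])
E
python3 - <<'E'
from h import *
for c in ['top','scene']:
    save(c+'1.png',arm.camera(c)); m=arm.camera_model(c)
    print(c,m['k1'],m['fx'],np.round(np.array(m['cam_to_world']),3).tolist())
    for t,z in [('housing',0.0),('housing_rim',.036),('clamp_knob',.083),('clamp_pivot',.063),('screen',0),('cover',0),('marker',0),('brass_elbow',0),('ptfe_tape',0)]:
        for d in arm.tip_of(t,c): print(t,round(d['score'],2),np.round(d['position'],1),np.round(at_z(m,d['position'],z),3))
s=arm.state();print(s)
E
```

```text
pics
top -0.0883334724531023 512.3040145667951 [[-0.03, -0.99, 0.138, 0.374], [-1.0, 0.03, -0.001, 0.009], [-0.003, -0.138, -0.99, 1.274], [0.0, 0.0, 0.0, 1.0]]
housing 0.9 [199.5 343.1] [ 0.563 -0.044  0.   ]
housing 0.69 [272.6 267.4] [0.386 0.149 0.   ]
housing_rim 0.72 [197.7 341.7] [ 0.563 -0.04   0.036]
clamp_knob 0.85 [208.8 349.3] [ 0.529 -0.055  0.083]
clamp_knob 0.71 [155.4 271.6] [0.662 0.126 0.083]
clamp_pivot 0.62 [165.3 342. ] [ 0.637 -0.042  0.063]
clamp_pivot 0.44 [199.1 345.9] [ 0.555 -0.048  0.063]
screen 0.95 [218.3 427.7] [ 0.509 -0.255  0.   ]
cover 0.7 [285.8 356.5] [ 0.348 -0.07   0.   ]
cover 0.61 [244.8 209.5] [0.459 0.293 0.   ]
marker 0.9 [271.8 268.4] [0.388 0.147 0.   ]
brass_elbow 0.76 [157.6 266.6] [0.677 0.147 0.   ]
scene 0.01023081448435789 385.40171162908234 [[-0.502, -0.473, 0.724, -0.172], [-0.865, 0.261, -0.429, 0.433], [0.014, -0.842, -0.54, 0.598], [0.0, 0.0, 0.0, 1.0]]
housing 0.88 [212.6 335.2] [ 0.565 -0.049  0.   ]
housing_rim 0.71 [202.3 333.6] [ 0.565 -0.042  0.036]
clamp_knob 0.79 [191.5 343.6] [ 0.535 -0.052  0.083]
clamp_knob 0.43 [210
[... 459 characters left out ...]
201  0.   ]
{'t': 1.0, 'joints': array([ 1.58465612e+00,  3.84689797e-01,  7.88265502e-03,  5.40978229e-06,
       -1.19398226e+00, -2.58581257e-01]), 'qvel': array([ 0.00094485,  0.0009065 , -0.00182396, -0.00117054,  0.00115178,
        0.00030932]), 'joint_torque': array([-1.27322048e-03, -3.90473771e+01,  1.87625885e+01,  4.22459990e+00,
        1.54999061e-02, -2.16410109e-05]), 'position': array([0.15141201, 0.60635789, 0.29225024]), 'ee_rot': array([ 9.92523383e-01, -1.22054640e-01,  2.02175019e-06, -3.77101574e-06]), 'wrist_force': array([0.52843873, 0.65297209, 0.04177861]), 'ft_torque': array([ 0.01797714, -0.04022641,  0.01320155]), 'grip_force': 0.0, 'width': 0.08712839791373946}
```

```bash
python3 - <<'E'
import cv2
t=cv2.imread('pics/top1.png')[110:330,170:490]; cv2.imwrite('pics/top1c.png',cv2.resize(t,None,fx=2.5,fy=2.5,interpolation=cv2.INTER_CUBIC))
s=cv2.imread('pics/scene1.png')[130:330,180:480]; cv2.imwrite('pics/scene1c.png',cv2.resize(s,None,fx=2.5,fy=2.5,interpolation=cv2.INTER_CUBIC))
E
```

```text
(no output)
```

View pics/top1c.png

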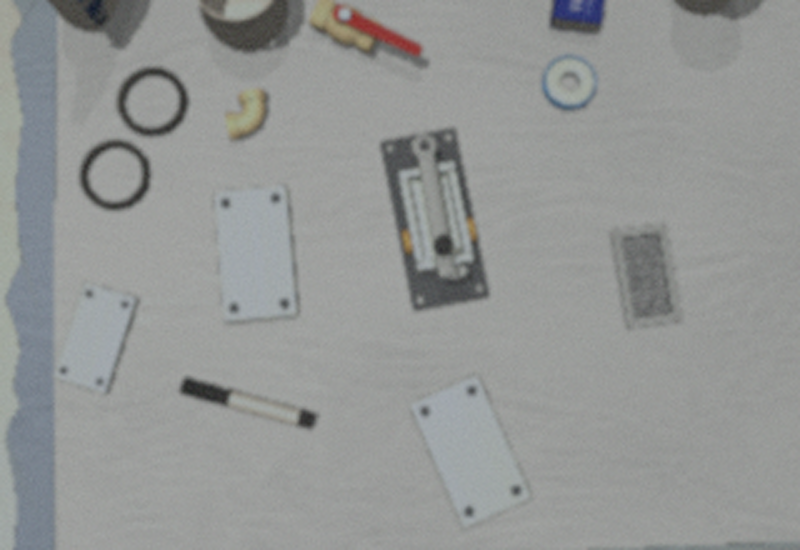

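View pics/scene1c.png

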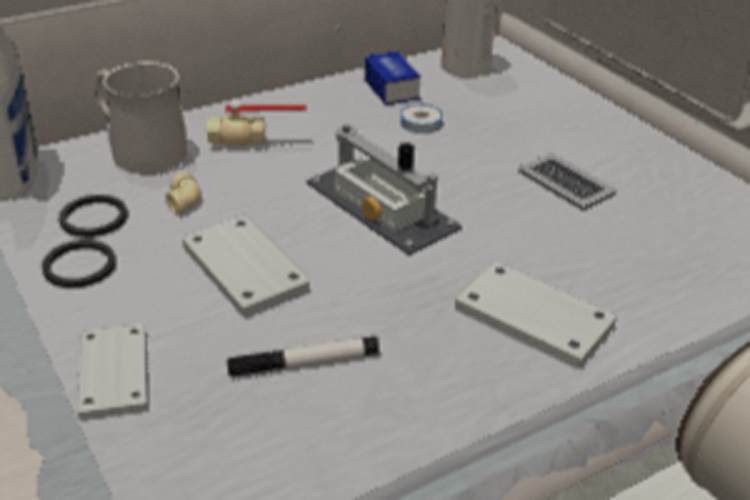

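The top crop shows three cover-like plates. The smallest is on the left at crop (98,338), world about (0.46, 0.29). The screen is at crop (645,275), and the housing is at (435,220) with its arm closed over it (knob at 443,245, pivot at 424,145). The housing yaw is about +0.19. The scene crop agrees, and the area where the arm swings out is clear. I'll move toward the housing.

carry_out --deltas '[[[0,0,-0.1],[0.035,0.033,0],0],[[0,0,-0.2],[0.07,0.066,0],0],[[0,0,-0.3],[0.105,0.1,0],0],[[0,0,-0.4],[0.14,0.133,0],0],[[0,0,-0.44],[0.175,0.166,0],0],[[0,0,-0.44],[0.21,0.2,0],0],[[0,0,-0.44],[0.245,0.233,0],0],[[0,0,-0.44],[0.28,0.266,0],0],[[0,0,-0.44],[0.315,0.3,0],0],[[0,0,-0.44],[0.35,0.333,0],0]]' --squeeze 10

```text
t: 2.0
position: [0.4109, 0.1966, 0.2928]
ee_rot: [0.995, 0.098, 0.001, -0.0]
wrist_force: [0.3, 1.6, -0.5]
width: 0.087
grip_force: 0.0
```

carry_out --deltas '[[[0,0,0],[0.012,0.04,0],0],[[0,0,0],[0.024,0.08,0],0],[[0,0,0],[0.036,0.12,0],0],[[0,0,0],[0.048,0.16,0],0],[[0,0,0],[0.06,0.2,0],0],[[0,0,0],[0.072,0.24,0],0],[[0,0,0],[0.08,0.261,0],0],[[0,0,0],[0.08,0.261,0],0]]'

```text
t: 2.8
position: [0.5405, -0.0443, 0.2918]
ee_rot: [0.995, 0.095, -0.0, 0.0]
wrist_force: [-0.7, 0.8, -0.3]
width: 0.0867
grip_force: 0.0
```

```bash
cat >> h.py <<'E'
def look(n,ts,cam='wrist'):
    m=arm.camera_model(cam); im=arm.camera(cam); save(n,im)
    for t,z in ts:
        for d in arm.tip_of(t,cam): print(t,round(d['score'],2),np.round(d['position'],1),np.round(at_z(m,d['position'],z),4))
    return m,im
def pose():
    s=arm.state(); r=R.from_quat(s['ee_rot']); x=r.apply([1,0,0]); yaw=np.arctan2(x[1],x[0]); print('t',round(s['t'],2),'tcp',np.round(s['position'],4),'yaw',round(yaw,4),'z',np.round(r.apply([0,0,1]),4)); return s,r
def go(P,yaw):
    s,r=pose(); d=r.inv().apply(np.array(P)-s['position'])
    rt=R.from_euler('z',yaw)*R.from_quat([1,0,0,0]); print('turn',np.round((r.inv()*rt).as_rotvec(),4),'shift',np.round(d,4))
E
python3 - <<'E'
from h import *
pose()
m,im=look('w1.png',[('housing',0),('housing_rim',.036),('clamp_knob',.083),('clamp_pivot',.063)])
print(np.round(m['cam_to_world'],3).tolist(),m['fx'],m['k1'])
E
```

```text
t 2.8 tcp [ 0.5405 -0.0443  0.2918] yaw 0.1912 z [-2.e-04 -5.e-04 -1.e+00]
housing 0.63 [150.3 329.7] [ 0.5675 -0.0436  0.    ]
housing_rim 0.88 [150.1 327.8] [ 0.5708 -0.0406  0.036 ]
clamp_knob 0.85 [198.9 328.8] [ 0.5345 -0.0481  0.083 ]
clamp_pivot 0.86 [ 81.2 328.7] [ 0.6314 -0.0293  0.063 ]
[[0.19, -0.953, -0.235, 0.605], [-0.982, -0.184, -0.046, -0.031], [0.0, 0.24, -0.971, 0.384], [0.0, 0.0, 0.0, 1.0]] 360.1433679333351 -0.0712787386572821
```

View pics/w1.png

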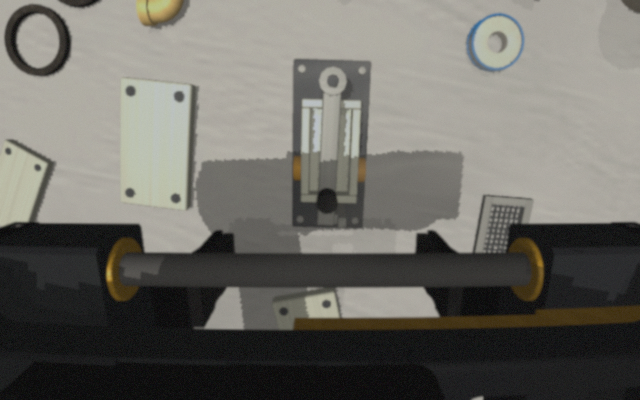

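Wrist view: the housing is upright in the picture, with its foot plate at columns 293–370. The knob is at (row 199, col 329) and the pivot at (81, 329), so the yaw is about 0.19. I'll descend over the knob and grip it.

carry_out --deltas '[[[0,0,0],[-0.007,0.0025,0.04],0],[[0,0,0],[-0.007,0.0025,0.08],0],[[0,0,0],[-0.007,0.0025,0.12],0],[[0,0,0],[-0.007,0.0025,0.14],0],[[0,0,0],[-0.007,0.0025,0.149],0],[[0,0,0],[-0.007,0.0025,0.149],255],[[0,0,0],[-0.007,0.0025,0.149],255],[[0,0,0],[-0.007,0.0025,0.149],255],[[0,0,0],[-0.007,0.0025,0.149],255],[[0,0,0],[-0.007,0.0025,0.149],255]]' --squeeze 8

```text
t: 4.05
position: [0.5334, -0.0458, 0.1441]
ee_rot: [0.995, 0.097, 0.001, -0.0]
wrist_force: [1.4, -0.2, -0.1]
width: 0.0549
grip_force: 0.0
```

carry_out --deltas '[[[0,0,0],[0,0,0],255],[[0,0,0],[0,0,0],255],[[0,0,0],[0,0,0],255],[[0,0,0],[0,0,0],255],[[0,0,0],[0,0,0],255],[[0,0,0],[0,0,0],255],[[0,0,0],[0,0,0],255]]' --squeeze 8

```text
t: 4.75
position: [0.533, -0.046, 0.1432]
ee_rot: [0.995, 0.097, -0.0, 0.0]
wrist_force: [-0.3, -1.0, 0.1]
width: 0.0177
grip_force: 8.0
```

carry_out --deltas '[[[0,0,0],[0.0014,-0.017,0],255],[[0,0,0],[0.0057,-0.0333,0],255],[[0,0,0],[0.0127,-0.0488,0],255],[[0,0,0],[0.0222,-0.063,0],255],[[0,0,0],[0.034,-0.075,0],255],[[0,0,0],[0.0477,-0.0852,0],255],[[0,0,0],[0.063,-0.0928,0],255],[[0,0,0],[0.079,-0.0978,0],255],[[0,0,0],[0.096,-0.1,0],255],[[0,0,0],[0.113,-0.0992,0],255]]'

```text
t: 5.75
position: [0.6199, 0.0688, 0.1419]
ee_rot: [0.995, 0.096, -0.01, 0.004]
wrist_force: [-10.6, -19.9, 3.3]
width: 0.0236
grip_force: 8.0
```

```bash
python3 - <<'E'
from h import *
pose()
m,im=look('w2.png',[('housing_rim',.036),('clamp_knob',.083),('clamp_pivot',.063)])
m,im2=look('s2.png',[('clamp_knob',.083),('clamp_pivot',.063)],'scene')
o=np.vstack([cv2.resize(im[:260,100:600],(800,416)),cv2.resize(im2[120:260,230:480],(800,448))])
save('c2.png',cv2.resize(o,(556,600)))
E
```

```text
t 5.75 tcp [0.6199 0.0688 0.1419] yaw 0.193 z [-0.0199 -0.0105 -0.9997]
clamp_knob 0.95 [241.8 330.5] [0.6287 0.0685 0.083 ]
clamp_pivot 0.66 [254.9 516.4] [ 0.6318 -0.0306  0.063 ]
clamp_knob 0.51 [184.6 288.3] [0.6355 0.0573 0.083 ]
```

View pics/c2.png

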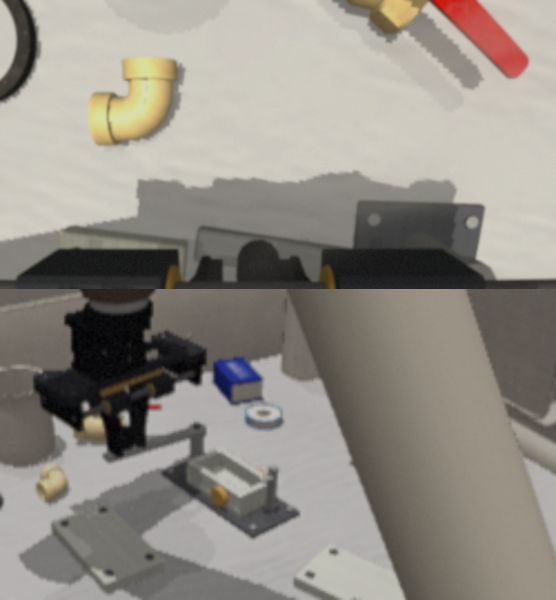

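The scene view shows the arm swung fully out. The wrist detections of pivot and knob give about 1.7 rad, and the push against the stop reads about 20 N. I'll release and go look at the screen.

carry_out --deltas '[[[0,0,0],[0,0.003,0],0],[[0,0,0],[0,0.003,0],0],[[0,0,0],[0,0.003,0],0],[[0,0,0],[0,0.003,0],0],[[0,0,0],[0,0.003,-0.04],0],[[0,0,0],[0,0.003,-0.08],0],[[0,0,0],[-0.015,0.02,-0.12],0],[[0,0,0],[-0.04,0.05,-0.15],0],[[0,0,0],[-0.067,0.09,-0.15],0],[[0,0,0],[-0.095,0.13,-0.15],0]]'

```text
t: 7.1
position: [0.5566, -0.0727, 0.2951]
ee_rot: [0.995, 0.099, 0.002, -0.0]
wrist_force: [-0.2, 0.3, 0.1]
width: 0.0866
grip_force: 0.0
```

carry_out --deltas '[[[0,0,0],[-0.026,0.034,0],0],[[0,0,0],[-0.052,0.07,0],0],[[0,0,0],[-0.078,0.104,0],0],[[0,0,0],[-0.104,0.138,0],0],[[0,0,0],[-0.13,0.17,0],0],[[0,0,0],[-0.13,0.17,0],0],[[0,0,0],[-0.13,0.17,0],0]]'

```text
t: 7.8
position: [0.462, -0.265, 0.2935]
ee_rot: [0.995, 0.097, 0.0, -0.0]
wrist_force: [-0.1, 0.5, 0.0]
width: 0.087
grip_force: 0.0
```

```bash
cat >> h.py <<'E'
def rect(target,m,z,near=None,cam='wrist'):
    "corners of the seen outline taken to height z, min-area rectangle in world"
    for d in arm.trace(target,cam):
        k=d['pixels'].astype(np.uint8); c=max(cv2.findContours(k,cv2.RETR_EXTERNAL,cv2.CHAIN_APPROX_NONE)[0],key=cv2.contourArea)[:,0]
        P=np.array([at_z(m,[v,u],z)[:2] for u,v in c],np.float32)*1000
        (cx,cy),(w,h),a=cv2.minAreaRect(P)
        if w<h: w,h,a=h,w,a+90
        a=(a+90)%180-90
        print(target,round(d['score'],2),'c mm',round(cx,1),round(cy,1),'size',round(w,1),round(h,1),'yaw',round(np.radians(a),4),'rows',c[:,1].min(),c[:,1].max(),'cols',c[:,0].min(),c[:,0].max())
E
python3 - <<'E'
from h import *
pose()
m,im=look('w3.png',[('screen',0)])
rect('screen',m,.008)
E
```

```text
t 7.8 tcp [ 0.462  -0.265   0.2935] yaw 0.1938 z [ 9.e-04  1.e-04 -1.e+00]
screen 0.88 [134.9 323.5] [ 0.5039 -0.2544  0.    ]
screen 0.67 c mm 506.7 -252.4 size 99.6 56.0 yaw 0.1158 rows 81 181 cols 294 352
screen 0.31 c mm 541.0 -42.3 size 118.0 94.3 yaw 0.155 rows 0 119 cols 82 173
```

View pics/w3.png

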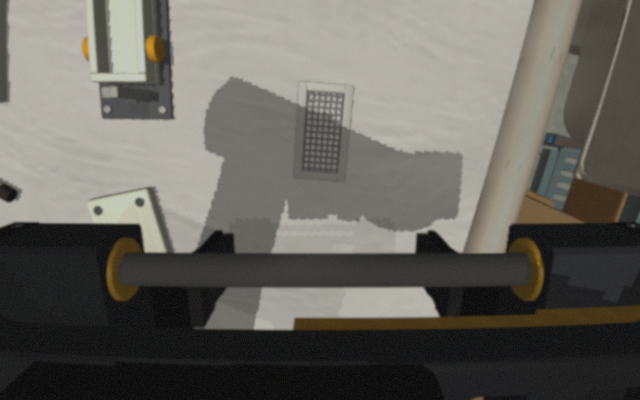

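The screen is clear of everything, at rows 81–181 and cols 294–352. The outline fit gives 99.6 × 56 mm, centre (0.5067, -0.2524), yaw 0.116. I'll descend and grip it across its width.

carry_out --deltas '[[[0,0,0.04],[0.023,-0.002,0.04],0],[[0,0,0.078],[0.0463,-0.0037,0.08],0],[[0,0,0.078],[0.0463,-0.0037,0.12],0],[[0,0,0.078],[0.0463,-0.0037,0.16],0],[[0,0,0.078],[0.0463,-0.0037,0.19],0],[[0,0,0.078],[0.0463,-0.0037,0.21],0],[[0,0,0.078],[0.0463,-0.0037,0.217],0],[[0,0,0.078],[0.0463,-0.0037,0.221],0],[[0,0,0.078],[0.0463,-0.0037,0.221],0],[[0,0,0.078],[0.0463,-0.0037,0.221],255]]'

```text
t: 8.95
position: [0.5077, -0.2519, 0.0735]
ee_rot: [0.998, 0.059, 0.001, 0.0]
wrist_force: [0.5, -0.1, 0.1]
width: 0.0836
grip_force: 0.0
```

carry_out --deltas '[[[0,0,0],[0,0,0],255],[[0,0,0],[0,0,0],255],[[0,0,0],[0,0,0],255],[[0,0,0],[0,0,0],255],[[0,0,0],[0,0,0],255],[[0,0,0],[0,0,0],255],[[0,0,0],[0,0,0],255]]' --squeeze 15

```text
t: 9.65
position: [0.5069, -0.2521, 0.0726]
ee_rot: [0.998, 0.059, 0.0, 0.0]
wrist_force: [-0.5, -0.7, 4.0]
width: 0.0559
grip_force: 15.0
```

carry_out --deltas '[[[0,0,0],[0,0,-0.02],255],[[0,0,0],[0,0,-0.05],255],[[0,0,0],[0,0,-0.09],255],[[0,0,0],[0,0,-0.13],255],[[0,0,-0.02],[-0.003,-0.03,-0.16],255],[[0,0,-0.04],[-0.006,-0.065,-0.19],255],[[0,0,-0.076],[-0.009,-0.1,-0.22],255],[[0,0,-0.076],[-0.012,-0.135,-0.227],255],[[0,0,-0.076],[-0.015,-0.17,-0.227],255],[[0,0,-0.076],[-0.016,-0.194,-0.227],255]]'

```text
t: 10.65
position: [0.4671, -0.0594, 0.2992]
ee_rot: [0.995, 0.097, -0.0, -0.001]
wrist_force: [1.1, -0.4, -1.1]
width: 0.0559
grip_force: 15.0
```

carry_out --deltas '[[[0,0,0],[0,0,0],255],[[0,0,0],[0,0,0],255]]'

```text
t: 10.85
position: [0.4679, -0.0608, 0.2989]
ee_rot: [0.995, 0.097, -0.0, -0.0]
wrist_force: [0.7, -0.3, -0.1]
width: 0.0557
grip_force: 15.0
```

```bash
python3 - <<'E'
from h import *
pose()
m,im=look('w4.png',[('housing_rim',.036),('housing',0),('clamp_pivot',.063),('clamp_knob',.083),('screen',0)])
rect('housing',m,.006); rect('screen',m,.23)
save('w4c.png',cv2.resize(im[:200,220:460],(720,600),interpolation=cv2.INTER_CUBIC))
E
```

```text
t 10.85 tcp [ 0.4679 -0.0608  0.2989] yaw 0.1945 z [-7.e-04  1.e-04 -1.e+00]
housing_rim 0.79 [ 73.8 325. ] [ 0.5674 -0.0404  0.036 ]
housing 0.65 [ 77.1 324.9] [ 0.5677 -0.0402  0.    ]
screen 0.66 [253.4 326.1] [ 0.3764 -0.0794  0.    ]
screen 0.86 c mm 492.3 -54.8 size 57.3 49.6 yaw -1.3764 rows 149 253 cols 261 388
```

View pics/w4c.png

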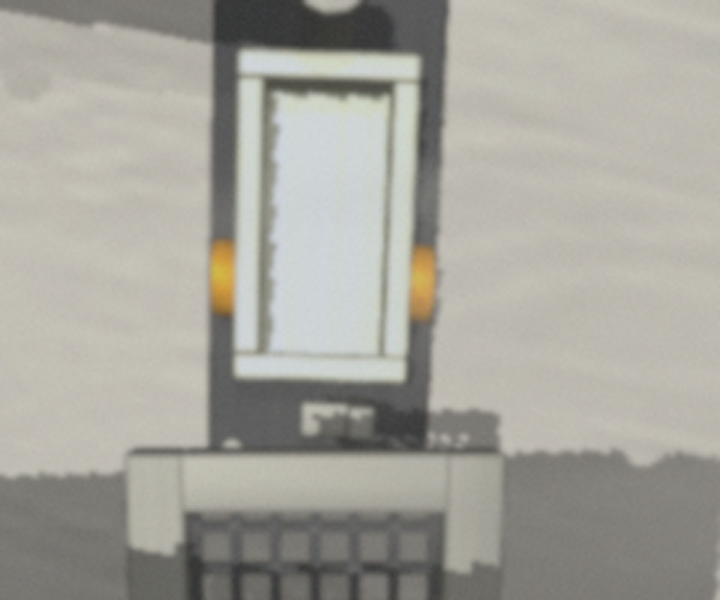

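```bash
cat >> h.py <<'E'
def corners(m,pts,off,s,z): # crop pixel (x,y) -> world
    return np.array([at_z(m,[off[0]+(y+.5)/s-.5,off[1]+(x+.5)/s-.5],z) for x,y in pts])
E
python3 - <<'E'
from h import *
m=arm.camera_model('wrist')
C=corners(m,[(239,48),(420,54),(405,381),(234,378)],(0,220),3,.036)*1000
print(C.round(1)); (c,wh,a)=cv2.minAreaRect(C[:,:2].astype(np.float32)); print(C.mean(0),wh)
for e in (C[0]-C[3],C[1]-C[2],C[0]-C[1],C[3]-C[2]): print(np.hypot(*e[:2]),np.arctan2(e[1],e[0]))
F=corners(m,[(128,450),(502,450)],(0,220),3,.2344)*1000
s,r=pose(); print(F.round(1), r.inv().apply(F/1000-s['position']).round(4))
E
```

```text
[[614.2  -8.6  36. ]
 [623.1 -63.3  36. ]
 [525.1 -79.2  36. ]
 [515.5 -24.8  36. ]]
[569.51530791 -43.95812271  36.        ] (100.03019714355469, 55.44486999511719)
100.03020908962256 0.1628533435074407
99.28877710479593 0.1612741206518222
55.44491884438013 1.732301293394435
55.292090156308035 1.7457094663952013
t 11.25 tcp [ 0.4683 -0.0617  0.2991] yaw 0.1921 z [-3.e-04 -0.e+00 -1.e+00]
[[512.  -24.5 234.4]
 [522.4 -77.8 234.4]] [[ 0.05   -0.0281  0.0647]
 [ 0.05    0.0261  0.0647]]
```

Rim corners fit at 100.0 × 55.4 mm: centre (0.5695, -0.044), yaw 0.163. The held screen is centred on the tool, with its front edge at 50 mm and square. I'll move over the rim.

carry_out --deltas '[[[0,0,0.01],[0.03,0.001,0],255],[[0,0,0.02],[0.06,0.0015,0],255],[[0,0,0.028],[0.085,0.002,-0.0],255],[[0,0,0.028],[0.1026,0.0024,0.03],255],[[0,0,0.028],[0.1026,0.0024,0.07],255],[[0,0,0.028],[0.1026,0.0024,0.11],255],[[0,0,0.028],[0.1026,0.0024,0.145],255],[[0,0,0.028],[0.1026,0.0024,0.164],255],[[0,0,0.028],[0.1026,0.0024,0.164],255],[[0,0,0.028],[0.1026,0.0024,0.164],255]]'

```text
t: 12.25
position: [0.57, -0.044, 0.1356]
ee_rot: [0.997, 0.083, 0.0, 0.0]
wrist_force: [0.4, -0.5, -1.3]
width: 0.0558
grip_force: 15.0
```

```bash
python3 - <<'E'
from h import *
go([.5695,-.0445,.1085],.164)
E
```

```text
t 12.25 tcp [ 0.57   -0.044   0.1356] yaw 0.1654 z [ 5.e-04 -5.e-04 -1.e+00]
turn [ 0.0005 -0.0004  0.0014] shift [-0.0006  0.0004  0.0271]
```

carry_out --deltas '[[[0,0,0],[0,0,0.01],255],[[0,0,0],[0,0,0.018],255],[[0,0,0],[0,0,0.022],255],[[0,0,0],[0,0,0.025],255],[[0,0,0],[0,0,0.0265],255],[[0,0,0],[0,0,0.0265],255]]'

```text
t: 12.85
position: [0.5695, -0.0438, 0.1089]
ee_rot: [0.997, 0.083, 0.0, 0.0]
wrist_force: [0.8, -0.1, -0.0]
width: 0.0554
grip_force: 15.0
```

carry_out --deltas '[[[0,0,0],[0,0,0.0005],255],[[0,0,0],[0,0,0.001],255],[[0,0,0],[0,0,0.001],255]]'

```text
t: 13.15
position: [0.5695, -0.0438, 0.1086]
ee_rot: [0.997, 0.083, 0.0, 0.0]
wrist_force: [-2.6, 0.4, 4.3]
width: 0.0558
grip_force: 15.0
```

carry_out --deltas '[[[0,0,0],[0,0,0],0],[[0,0,0],[0,0,0],0],[[0,0,0],[0,0,0],0],[[0,0,0],[0,0,-0.02],0],[[0,0,0],[0,0,-0.06],0],[[0,0,0],[-0.02,0,-0.1],0],[[0,0,0],[-0.05,0,-0.14],0],[[0,0,0],[-0.08,0,-0.175],0],[[0,0,0],[-0.09,0,-0.19],0],[[0,0,0],[-0.09,0,-0.19],0]]'

```text
t: 14.15
position: [0.4805, -0.0588, 0.3008]
ee_rot: [0.997, 0.083, 0.003, -0.0]
wrist_force: [1.0, -0.5, -1.2]
width: 0.0869
grip_force: 0.0
```

```bash
python3 - <<'E'
from h import *
pose()
m,im=look('w5.png',[('screen',.036),('clamp_knob',.083),('clamp_pivot',.063)])
rect('screen',m,.044)
save('w5c.png',cv2.resize(im[:200,220:460],(720,600),interpolation=cv2.INTER_CUBIC))
E
```

```text
t 14.15 tcp [ 0.4805 -0.0588  0.3008] yaw 0.1653 z [ 0.0069  0.0011 -1.    ]
screen 0.68 [ 90.4 325.1] [ 0.5677 -0.0436  0.036 ]
clamp_pivot 0.59 [  8.6 323.3] [ 0.6328 -0.0312  0.063 ]
screen 0.83 c mm 569.4 -42.5 size 98.9 56.3 yaw 0.1641 rows 32 141 cols 294 355
```

View pics/w5c.png

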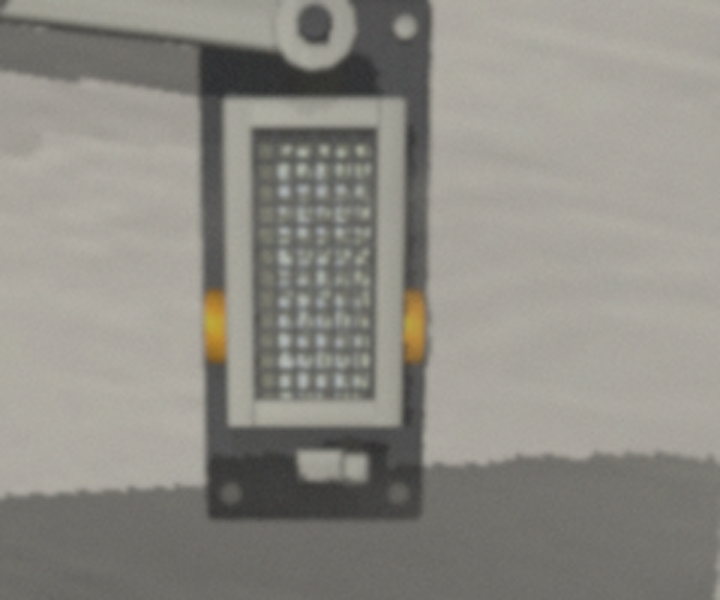

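The screen lies flush. Its margins to the foot plate match on both sides (crop 23/24 at the top, 20/19 at the bottom), and its yaw of 0.164 matches the housing. On to the smallest cover.

carry_out --deltas '[[[0,0,0.05],[-0.002,-0.037,0],0],[[0,0,0.1],[-0.004,-0.074,0],0],[[0,0,0.15],[-0.006,-0.111,0],0],[[0,0,0.2],[-0.008,-0.148,0],0],[[0,0,0.25],[-0.01,-0.185,0],0],[[0,0,0.3],[-0.012,-0.222,0],0],[[0,0,0.35],[-0.014,-0.259,0],0],[[0,0,0.4],[-0.016,-0.296,0],0],[[0,0,0.425],[-0.018,-0.333,0],0],[[0,0,0.425],[-0.02,-0.368,0],0]]'

```text
t: 15.4
position: [0.3999, 0.303, 0.2961]
ee_rot: [0.992, -0.129, -0.001, 0.001]
wrist_force: [1.0, -0.2, 0.4]
width: 0.0869
grip_force: 0.0
```

carry_out --deltas '[[[0,0,0],[0,0,0],0],[[0,0,0],[0,0,0],0]]'

```text
t: 15.6
position: [0.4002, 0.3018, 0.296]
ee_rot: [0.992, -0.129, -0.001, 0.002]
wrist_force: [0.5, -0.3, 0.3]
width: 0.0872
grip_force: 0.0
```

```bash
python3 - <<'E'
from h import *
pose()
m,im=look('w6.png',[('cover',0)])
rect('cover',m,.012)
E
```

```text
t 15.6 tcp [0.4002 0.3018 0.296 ] yaw -0.2584 z [-0.0022 -0.0029 -1.    ]
cover 0.77 [118.4 315.2] [0.4598 0.2966 0.    ]
cover 0.95 c mm 461.0 298.9 size 101.1 57.2 yaw -0.3275 rows 65 168 cols 283 343
cover 0.88 c mm 351.7 -23.3 size 112.9 42.8 yaw -0.0659 rows 89 190 cols 604 639
cover 0.73 c mm 510.7 136.3 size 79.0 74.8 yaw -1.5194 rows 0 74 cols 411 503
```

View pics/w6.png

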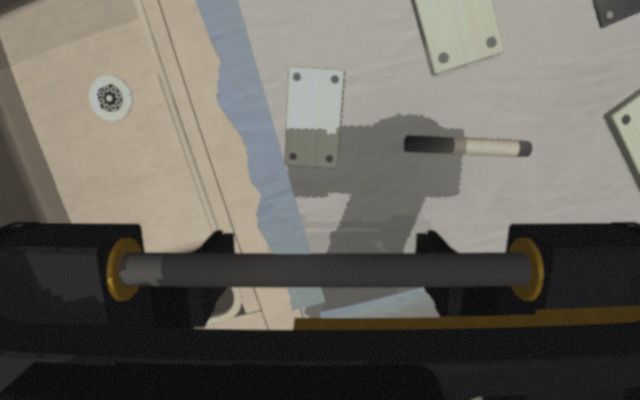

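The smallest cover shows clear at rows 65–168, cols 283–343, bolt heads up. It fits 101 × 57 mm, centre (0.461, 0.2989), yaw -0.3275. The marker to its right is clear of the fingers.

carry_out --deltas '[[[0,0,0.035],[0.03,-0.006,0.04],0],[[0,0,0.069],[0.0595,-0.0127,0.08],0],[[0,0,0.069],[0.0595,-0.0127,0.12],0],[[0,0,0.069],[0.0595,-0.0127,0.16],0],[[0,0,0.069],[0.0595,-0.0127,0.19],0],[[0,0,0.069],[0.0595,-0.0127,0.21],0],[[0,0,0.069],[0.0595,-0.0127,0.219],0],[[0,0,0.069],[0.0595,-0.0127,0.2235],0],[[0,0,0.069],[0.0595,-0.0127,0.2235],0],[[0,0,0.069],[0.0595,-0.0127,0.2235],255]]'

```text
t: 16.75
position: [0.4617, 0.2985, 0.0755]
ee_rot: [0.987, -0.164, 0.001, -0.001]
wrist_force: [0.4, 0.4, -0.5]
width: 0.084
grip_force: 0.0
```

carry_out --deltas '[[[0,0,0],[0,0,0],255],[[0,0,0],[0,0,0],255],[[0,0,0],[0,0,0],255],[[0,0,0],[0,0,0],255],[[0,0,0],[0,0,0],255],[[0,0,0],[0,0,0],255],[[0,0,0],[0,0,0],255]]' --squeeze 20

```text
t: 17.45
position: [0.461, 0.2979, 0.0745]
ee_rot: [0.987, -0.164, -0.0, 0.0]
wrist_force: [-1.7, -0.8, 4.2]
width: 0.0558
grip_force: 20.0
```

carry_out --deltas '[[[0,0,0],[0,0,-0.02],255],[[0,0,0],[0,0,-0.05],255],[[0,0,0],[0,0,-0.09],255],[[0,0,0],[0,0,-0.13],255],[[0,0,-0.06],[0.012,0.033,-0.15],255],[[0,0,-0.12],[0.024,0.067,-0.17],255],[[0,0,-0.18],[0.036,0.1,-0.19],255],[[0,0,-0.24],[0.049,0.135,-0.21],255],[[0,0,-0.3],[0.061,0.168,-0.2255],255],[[0,0,-0.36],[0.074,0.202,-0.2255],255]]'

```text
t: 18.45
position: [0.4665, 0.0821, 0.3015]
ee_rot: [1.0, 0.017, 0.002, -0.001]
wrist_force: [1.7, 0.3, -3.0]
width: 0.0557
grip_force: 20.0
```

```bash
python3 - <<'E'
from h import *
go([.468,-.061,.3],.164)
E
```

```text
t 18.45 tcp [0.4665 0.0821 0.3015] yaw 0.0342 z [ 0.0043  0.0024 -1.    ]
turn [-0.002  -0.0045 -0.1298] shift [-0.0034  0.1431  0.0011]
```

carry_out --deltas '[[[0,0,-0.04],[-0.001,0.035,0],255],[[0,0,-0.08],[-0.002,0.07,0],255],[[0,0,-0.12],[-0.003,0.105,0],255],[[0,0,-0.13],[-0.0034,0.143,0],255],[[0,0,-0.13],[-0.0034,0.143,0],255],[[0,0,-0.13],[-0.0034,0.143,0],255]]'

```text
t: 19.05
position: [0.4666, -0.0607, 0.2988]
ee_rot: [0.997, 0.079, -0.001, -0.0]
wrist_force: [-0.8, 0.4, -1.8]
width: 0.0561
grip_force: 20.0
```

```bash
python3 - <<'E'
from h import *
s,r=pose()
m,im=look('w7.png',[('screen',.036)])
rect('screen',m,.044)
rect('cover',m,s['position'][2]-.0625)
save('w7c.png',cv2.resize(im[:200,220:460],(720,600),interpolation=cv2.INTER_CUBIC))
E
```

```text
t 19.05 tcp [ 0.4666 -0.0607  0.2988] yaw 0.1587 z [-1.4e-03  5.0e-04 -1.0e+00]
screen 0.88 [ 71.8 324.1] [ 0.5682 -0.0427  0.036 ]
screen 0.59 c mm 569.2 -42.7 size 99.9 56.6 yaw 0.1718 rows 12 125 cols 293 355
cover 0.78 c mm 492.7 -55.3 size 55.4 48.5 yaw -1.4111 rows 148 254 cols 260 388
cover 0.62 c mm 534.8 26.2 size 54.2 32.3 yaw 0.0656 rows 7 143 cols 111 186
cover 0.22 c mm 545.9 -46.9 size 58.5 31.3 yaw 0.1583 rows 0 147 cols 286 363
```

View pics/w7c.png

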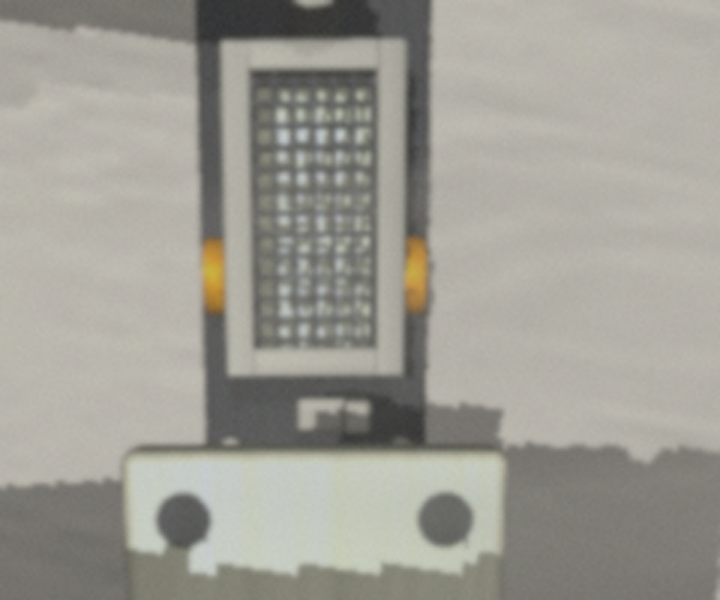

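```bash
python3 - <<'E'
from h import *
m=arm.camera_model('wrist')
C=corners(m,[(220,38),(406,38),(403,378),(228,378)],(0,220),3,.044)*1000
print(C.mean(0).round(1))
for e in (C[0]-C[3],C[1]-C[2],C[0]-C[1],C[3]-C[2]): print(np.hypot(*e[:2]).round(1),np.arctan2(e[1],e[0]).round(4))
s,r=pose()
F=corners(m,[(125,449),(505,449)],(0,220),3,s['position'][2]-.0625)
print(r.inv().apply(F-s['position']).round(4))
go([.5695,-.0445,.146],.164)
E
```

```text
[569.5 -41.   44. ]
100.7 0.1714
100.7 0.1686
55.6 1.733
55.4 1.7333
t 19.25 tcp [ 0.467  -0.0592  0.2995] yaw 0.1625 z [-3.e-04  2.e-04 -1.e+00]
[[ 0.0504 -0.0282  0.0625]
 [ 0.0504  0.0262  0.0625]]
t 19.25 tcp [ 0.467  -0.0592  0.2995] yaw 0.1625 z [-3.e-04  2.e-04 -1.e+00]
turn [-0.0003  0.0003 -0.0015] shift [0.1036 0.0021 0.1534]
```

carry_out --deltas '[[[0,0,0],[0.03,0.0005,0],255],[[0,0,0],[0.06,0.001,0],255],[[0,0,0],[0.085,0.0014,0],255],[[0,0,0],[0.1033,0.0014,0.03],255],[[0,0,0],[0.1033,0.0014,0.07],255],[[0,0,0],[0.1033,0.0014,0.11],255],[[0,0,0],[0.1033,0.0014,0.14],255],[[0,0,0],[0.1033,0.0014,0.154],255],[[0,0,0],[0.1033,0.0014,0.154],255],[[0,0,0],[0.1033,0.0014,0.154],255]]'

```text
t: 20.25
position: [0.5699, -0.044, 0.1461]
ee_rot: [0.997, 0.081, 0.0, 0.0]
wrist_force: [0.8, -0.1, -1.7]
width: 0.0554
grip_force: 20.0
```

```bash
python3 - <<'E'
from h import *
go([.5695,-.0438,.1195],.164)
E
```

```text
t 20.25 tcp [ 0.5699 -0.044   0.1461] yaw 0.1629 z [ 8.e-04 -3.e-04 -1.e+00]
turn [ 0.0004 -0.0007 -0.0011] shift [-0.0004 -0.0003  0.0266]
```

carry_out --deltas '[[[0,0,0],[0,0,0.01],255],[[0,0,0],[0,0,0.018],255],[[0,0,0],[0,0,0.023],255],[[0,0,0],[0,0,0.0255],255],[[0,0,0],[0,0,0.0265],255],[[0,0,0],[0,0,0.0265],255]]'

```text
t: 20.85
position: [0.5695, -0.0449, 0.1193]
ee_rot: [0.997, 0.081, 0.0, 0.0]
wrist_force: [1.3, 0.6, 0.1]
width: 0.0557
grip_force: 20.0
```

carry_out --deltas '[[[0,0,0],[0,0,0.0005],255],[[0,0,0],[0,0,0.001],255],[[0,0,0],[0,0,0.001],255]]'

```text
t: 21.15
position: [0.5693, -0.0449, 0.1183]
ee_rot: [0.997, 0.081, 0.0, 0.0]
wrist_force: [1.1, 1.2, 0.7]
width: 0.0555
grip_force: 20.0
```

carry_out --deltas '[[[0,0,0],[0,0,0.0005],255],[[0,0,0],[0,0,0.001],255],[[0,0,0],[0,0,0.001],255]]'

```text
t: 21.45
position: [0.5693, -0.0449, 0.1178]
ee_rot: [0.997, 0.081, 0.0, 0.0]
wrist_force: [0.7, 1.2, 4.1]
width: 0.0557
grip_force: 20.0
```

Contact is made (about 4 N up), so I'll release, back off and check.

carry_out --deltas '[[[0,0,0],[0,0,0],0],[[0,0,0],[0,0,0],0],[[0,0,0],[0,0,0],0],[[0,0,0],[0,0,-0.02],0],[[0,0,0],[0,0,-0.06],0],[[0,0,0],[-0.02,0,-0.1],0],[[0,0,0],[-0.05,0,-0.14],0],[[0,0,0],[-0.08,0,-0.17],0],[[0,0,0],[-0.09,0,-0.18],0],[[0,0,0],[-0.09,0,-0.18],0]]'

```text
t: 22.45
position: [0.4797, -0.0595, 0.2988]
ee_rot: [0.997, 0.08, 0.002, -0.0]
wrist_force: [0.1, 0.2, -0.9]
width: 0.0869
grip_force: 0.0
```

```bash
python3 - <<'E'
from h import *
m=arm.camera_model('wrist'); im=arm.camera('wrist')
pose()
for t,z in [('cover',.044),('clamp_knob',.083),('clamp_pivot',.063)]:
    for d in arm.tip_of(t,'wrist'): print(t,round(d['score'],2),np.round(d['position'],1),np.round(at_z(m,d['position'],z),4))
rect('cover',m,.056)
save('w8c.png',cv2.resize(im[:240,60:460],(800,480),interpolation=cv2.INTER_CUBIC))
E
```

```text
t 22.5 tcp [ 0.4801 -0.0593  0.2972] yaw 0.161 z [ 8.e-04  6.e-04 -1.e+00]
cover 0.71 [ 81.3 327. ] [ 0.5738 -0.0452  0.044 ]
cover 0.62 [ 94.3 152.5] [0.5375 0.1162 0.044 ]
cover 0.6 [291.9 313.2] [ 0.361  -0.0652  0.044 ]
clamp_pivot 0.95 [  6.4 321.5] [ 0.6322 -0.0308  0.063 ]
cover 0.79 c mm 356.2 -69.6 size 67.1 47.5 yaw -1.2181 rows 287 327 cols 280 351
cover 0.71 c mm 569.0 -43.6 size 99.0 57.6 yaw 0.161 rows 27 141 cols 293 357
cover 0.63 c mm 540.4 114.9 size 117.9 71.2 yaw 0.0584 rows 21 156 cols 111 187
```

View pics/w8c.png

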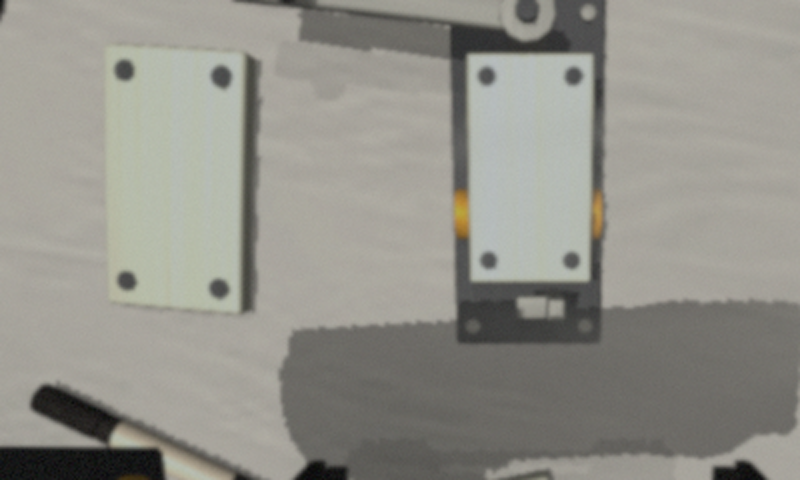

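The cover is on the screen, bolt heads up. Its fit is (569.0, -43.6) mm, yaw 0.161, against the rim's (569.1, -43.1) mm, yaw 0.164, so it is flush. Now the knob, at about (0.6287, 0.0688).

carry_out --deltas '[[[0,0,0],[0.04,-0.025,0],0],[[0,0,0],[0.08,-0.05,0],0],[[0,0,0],[0.12,-0.075,0],0],[[0,0,0],[0.155,-0.098,0],0],[[0,0,0],[0.1672,-0.1026,0.03],0],[[0,0,0],[0.1672,-0.1026,0.07],0],[[0,0,0],[0.1672,-0.1026,0.11],0],[[0,0,0],[0.1672,-0.1026,0.14],0],[[0,0,0],[0.1672,-0.1026,0.153],0],[[0,0,0],[0.1672,-0.1026,0.153],255]]' --squeeze 12

```text
t: 23.7
position: [0.6281, 0.0685, 0.1409]
ee_rot: [0.997, 0.081, -0.003, 0.001]
wrist_force: [-1.1, 0.3, 0.6]
width: 0.0839
grip_force: 0.0
```

carry_out --deltas '[[[0,0,0],[0,0,0],255],[[0,0,0],[0,0,0],255],[[0,0,0],[0,0,0],255],[[0,0,0],[0,0,0],255],[[0,0,0],[0,0,0],255],[[0,0,0],[0,0,0],255],[[0,0,0],[0,0,0],255],[[0,0,0],[0,0,0],255],[[0,0,0],[0,0,0],255],[[0,0,0],[0,0,0],255]]'

```text
t: 24.7
position: [0.6286, 0.0669, 0.1442]
ee_rot: [0.997, 0.08, -0.001, 0.001]
wrist_force: [0.3, -5.5, 1.1]
width: 0.0175
grip_force: 12.1
```

```bash
python3 - <<'E'
from h import *
s,r=pose(); print(s['width'],s['grip_force'],s['wrist_force'].round(1))
p=np.array([.6326,-.0325]); k0=s['position'][:2]; 
for th in [1.53,1.36,1.19,1.02,.85,.68,.51,.34,.17,.0,-.02]:
    a=np.pi+.164-th; k=p+.1*np.array([np.cos(a),np.sin(a)]); print(th,r.inv().apply([*(k-k0),0]).round(4))
E
```

```text
t 24.7 tcp [0.6286 0.0669 0.1442] yaw 0.1611 z [-0.002 -0.003 -1.   ]
0.01754654857568329 12.099461717298254 [ 0.3 -5.5  1.1]
1.53 [-0.0164 -0.0011  0.    ]
1.36 [-0.0332  0.001   0.0001]
1.19 [-0.0494  0.006   0.0001]
1.02 [-0.0646  0.0137  0.0002]
0.85 [-0.0782  0.0238  0.0003]
0.68 [-0.0899  0.0361  0.0003]
0.51 [-0.0994  0.0502  0.0004]
0.34 [-0.1064  0.0657  0.0004]
0.17 [-0.1106  0.0821  0.0005]
0.0 [-0.112   0.099   0.0005]
-0.02 [-0.112   0.101   0.0005]
```

carry_out --deltas '[[[0,0,0],[-0.0164,0,0],255],[[0,0,0],[-0.033,0.002,0],255],[[0,0,0],[-0.0494,0.007,0],255],[[0,0,0],[-0.0646,0.0147,0],255],[[0,0,0],[-0.078,0.0248,0],255],[[0,0,0],[-0.09,0.037,0],255],[[0,0,0],[-0.0994,0.051,0],255],[[0,0,0],[-0.1064,0.067,0],255],[[0,0,0],[-0.1106,0.083,0],255],[[0,0,0],[-0.112,0.1,0],255]]'

```text
t: 25.7
position: [0.5324, -0.0479, 0.1441]
ee_rot: [0.997, 0.081, -0.002, -0.0]
wrist_force: [-4.3, 3.3, 1.3]
width: 0.0177
grip_force: 12.0
```

carry_out --deltas '[[[0,0,0],[0,0.001,0],255],[[0,0,0],[0,0.002,0],255],[[0,0,0],[0,0.003,0],255],[[0,0,0],[0,0.003,0],255]]'

```text
t: 26.1
position: [0.5327, -0.0501, 0.144]
ee_rot: [0.997, 0.08, -0.003, -0.0]
wrist_force: [-6.8, 3.5, 4.7]
width: 0.0176
grip_force: 12.0
```

carry_out --deltas '[[[0,0,0],[0,0.001,0],255],[[0,0,0],[0,0.002,0],255],[[0,0,0],[0,0.003,0],255],[[0,0,0],[0,0.003,0],255]]'

```text
t: 26.5
position: [0.5328, -0.0506, 0.144]
ee_rot: [0.997, 0.08, -0.003, -0.002]
wrist_force: [-10.8, 15.2, 8.0]
width: 0.0174
grip_force: 12.0
```

The arm is against its stop: force rose to 15 N with only 0.5 mm of motion. I'll release and retreat.

carry_out --deltas '[[[0,0,0],[0,-0.002,0],255],[[0,0,0],[0,-0.002,0],0],[[0,0,0],[0,-0.002,0],0],[[0,0,0],[0,-0.002,0],0],[[0,0,0],[0,-0.002,0],0],[[0,0,0],[0,-0.002,-0.03],0],[[0,0,0],[0,-0.002,-0.07],0],[[0,0,0],[-0.02,-0.002,-0.11],0],[[0,0,0],[-0.05,-0.002,-0.15],0],[[0,0,0],[-0.05,-0.002,-0.15],0]]'

```text
t: 27.5
position: [0.4858, -0.0605, 0.3006]
ee_rot: [0.997, 0.081, 0.006, -0.0]
wrist_force: [1.0, 0.2, -0.3]
width: 0.0813
grip_force: 0.0
```

```bash
python3 - <<'E'
from h import *
m=arm.camera_model('wrist'); im=arm.camera('wrist')
pose()
for t,z in [('clamp_knob',.083),('clamp_pivot',.063)]:
    for d in arm.tip_of(t,'wrist'): print(t,round(d['score'],2),np.round(d['position'],1),np.round(at_z(m,d['position'],z),4))
rect('cover',m,.056)
save('w9c.png',cv2.resize(im[:200,220:460],(720,600),interpolation=cv2.INTER_CUBIC))
E
```

```text
t 27.55 tcp [ 0.4859 -0.0601  0.2977] yaw 0.1608 z [ 0.0081  0.0013 -1.    ]
clamp_knob 0.81 [133.3 323.2] [ 0.5361 -0.0502  0.083 ]
clamp_pivot 0.95 [ 18.7 319.7] [ 0.6311 -0.0317  0.063 ]
cover 0.86 c mm 541.1 114.6 size 117.8 69.9 yaw 0.0659 rows 31 163 cols 112 186
cover 0.82 c mm 363.4 -67.1 size 73.5 34.6 yaw -1.4096 rows 287 317 cols 277 348
cover 0.77 c mm 572.5 -60.8 size 99.6 22.3 yaw 0.162 rows 36 149 cols 329 354
cover 0.65 c mm 570.1 -42.9 size 153.7 68.0 yaw 0.1641 rows 3 177 cols 284 359
```

View pics/w9c.png

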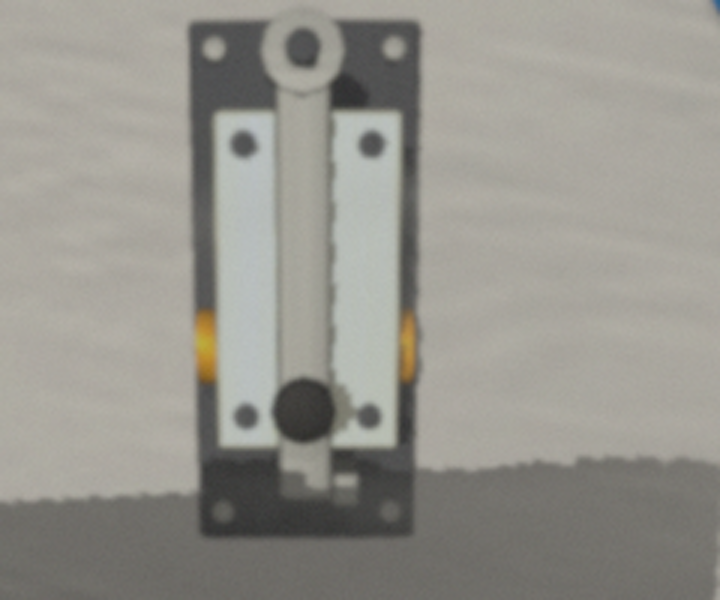

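The arm lies along the cover's centre line against the stop post, and the cover is flush and square. I'll hand it in.

```bash
python3 -c "
from station import arm
print(arm.finish_job())"
```

```text
the job is handed in; nothing more can be done
None
```

The strainer is reassembled and handed in at about 27.6 s of the 72 s; the hand-in returned no verdict. By the camera, screen and cover lie flush on the housing and the hold-down arm is back against its stop. The marker, elbow and tape were not touched, though I did not re-measure their positions.

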